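Reset the tripped breaker under the outlet box's push-latch lid

ROBOT

A 6-joint arm with a two-finger parallel gripper is mounted at the origin on the work surface. World frame = base frame: x ahead of the robot, y to its left, z up, the work surface at z = 0. Lengths are in m, angles in degrees, forces in N, time in s.
With the tool pointing down it reaches from about 0.375 to 0.75 m from the base axis. Payload 9 kg.
Tool frame: the origin (TCP) lies on the mounting face of the last link; the fingertips stand 173 mm ahead of it and the grasp point (between the pads) lies 155 mm ahead of it; z points along the fingers, x is the direction in which the jaws open and shut, and the axes are right-handed (so a half turn about z gives the same grasp; the last joint's range is limited). The gripper opens to 85 mm and grips with 20 to 120 N. Pads are 22 mm wide; open, the fingers measure 114 mm over their backs; the gripper's body (76 mm by 85 mm) begins 54 mm behind the grasp point. The pads swing forward as they close: fully open they stand 13 mm farther back than shut.
Start: joints at [-84.838, 5.964, 5.575, 89.605, 0, 77.527], TCP at [0.182, -0.572, 0.405] pointing down, gripper open.
Joint ranges: [-171.21, 171.21], [-48.23, 106.86], [-62.78, 66.21], [-105.2, 120.99], [-86.42, 89.51], [-180, 180]. Speed limits (degrees/s): [127.2, 127.2, 147.25, 180, 180, 180].

INTERFACE

Orientations are given as a 3x3 rotation matrix whose columns are the frame's x, y, z axes.
In Python, from workcell import r gives the robot as it stands. The module is installed in compiled form; this text tells all that it offers.
- The arm moves only by the tool send_rows, never from a script. Its argument "plan" is a list of rows, each an object with "translation": the shift along the tool's x, y, z in units of 4 cm (1.0 is 4 cm), a list of three; "delta_rot": the turn, a rotation vector about the tool's x, y, z in units of 5 degrees (1.0 is 5 degrees), a list of three; "gripper": the closure, from -1 (fully open) to 1 (shut), so that 0 is half open. A call has 1 to 10 rows; each row shifts and turns the pose as measured when the row begins, along the tool's axes as they then stand; what a row does not reach is not made up. A row lasts 1/10 s, in which the tool goes at most 50 mm and 8.59 degrees, less where a joint would pass 70% of its speed; a pose out of reach is approached as far as the arm can. A call with a number of a shift or a turn outside -1 to 1 is refused whole. A call with a gripper value outside its range is refused whole. The fingers move at their own pace and stop on an object; "newtons" is the grip in N (left out, the last holds). Time passes only in rows, so rows that do not move let the fingers close. It gives the time, the measured TCP pose, the force and the opening at its end, in the units of the state.
- r.get_obs(): the state, without advancing time (a new reading comes with each control period).
- r.read_camera(name): name is "scene" or "top" or "wrist"; returns a dict with "image" (420x560x3 uint8, red, green, blue), "z_map" (420x560 float32, m along the optical axis (not along the pixel's ray), 0 where there is no reading), "fx", "fy", "cx", "cy" (pixels), "R" (3x3) and "t" (3): a world point X has camera coordinates R X + t; the wrist camera has in their place "mount" (4x4, takes a point from camera to tool coordinates, whose origin is the TCP and whose axes are the tool frame's). Camera axes: x right, y down, z forward; pixel columns grow to the right and rows downward; lengths in m; the calibration is good to about 2 mm. A picture is of the moment at which its call begins: read the wrist's pose just before it.
- r.finish_job(): hands the job in, once; it reports no verdict.
The state is a dict: "t": time; "joint_positions": joint angles; "dq": joint speeds; "tau": joint torques, N m; "tool_pos": TCP position; "tcp_rot": TCP orientation; "force": force on the tool from outside, world axes, zero at the start; "ft_torque": the same for the moment, N m; "opening": opening from 0.0 (shut) to 1.0 (fully open).
Only numpy, scipy, OpenCV 4.12 (cv2) and the standard library are available. Lean on these libraries where they do the work, as an engineer would, in place of code of your own. Each camera call takes 0.05 s, during which the arm holds its last target. There are 200 camera calls.

TASK

A breaker has tripped in the outlet box on the bench. Press down on the front edge of the box's push-latch lid and let go, so that it pops open; press the one reset button that has popped out fully back in; then push the lid over and press its front edge down once more until it latches and stays shut by itself. Use the fingertips without forcing anything, and do not pick up or push about anything else on the bench.

Things in the scene. Friction and masses are not known exactly. Their poses are not given: they have to be found in the camera images.
- box: white steel outlet box fixed to the bench, 128 mm (x) x 204 mm (y), rim 60 mm high; origin at the centre of its underside, x pointing from its front (towards the robot) to its back, y to its left. The lid covers its front 105 mm; behind the hinge is a flat deck 23 mm deep, 60 mm high. Three round outlets in the far face
- panel (a point): centre of the compartment's floor, 36 mm above the bench. The compartment under the lid is 79 mm (x) x 192 mm (y), 24 mm deep and open to the top. The rail in front of it, 20 mm wide, 60 mm high, carries the latch slot in its middle and, 60 mm left of that, an ejector pin that stands 13 mm above the rail when the lid is open
- lid (a joint): lid angle, rad: 0 = shut and latched, 1.85 = fully open, standing up and leaning slightly away from the robot; -0.062 = pressed to its rubber stops. Push-push latch: pressing the shut lid's front edge 7 mm down to the stops (about 5 N there) and letting go releases it, and a spring swings it fully open within 2 s. Pressed to the stops after closing, it stays shut; each further full press opens it again
- lid_press (a point): point to press, on the lid's outer face among four moulded ribs, mid-width, 18 mm from its front edge, 90 mm from the hinge. The lid is a grey plastic panel 106 mm (x) x 214 mm (y), 4 mm thick, with 14 mm skirts round its front and sides. The frame turns with the lid: x points along the lid to the hinge, z out of its outer face (up when shut)
- lid_hinge (a point): middle of the hinge axis, at the back edge of the lid, 68 mm above the bench and 4 mm below the shut lid's outer face. The axis runs along the box's y; the free edge is 108 mm from it. To shut the open lid, push it over from behind towards the robot against its light spring (1 to 2 N near the free edge), then press it down
- button_a_top (a point): centre of the top of a breaker's reset button: white, 11 mm across, pointing up out of a black collar 15 mm across with a hex nut, on the dark panel under the lid. Three breakers in a row across the box, 50 mm apart, 48 mm in front of the hinge axis; which has which place varies. A tripped button stands about 16 mm above the panel, one that is in 6 mm
- button_b_top (a point): centre of the top of a breaker's reset button: white, 11 mm across, pointing up out of a black collar 15 mm across with a hex nut, on the dark panel under the lid. Three breakers in a row across the box, 50 mm apart, 48 mm in front of the hinge axis; which has which place varies. A tripped button stands about 16 mm above the panel, one that is in 6 mm
- button_c_top (a point): centre of the top of a breaker's reset button: white, 11 mm across, pointing up out of a black collar 15 mm across with a hex nut, on the dark panel under the lid. Three breakers in a row across the box, 50 mm apart, 48 mm in front of the hinge axis; which has which place varies. A tripped button stands about 16 mm above the panel, one that is in 6 mm
- button_a (a joint): reset button's travel, m: about 0 = tripped, popped out; 0.010 = fully in (hard stop). Moves straight down; it resists with about 3 N and stays where it is left
- button_b (a joint): reset button's travel, m: about 0 = tripped, popped out; 0.010 = fully in (hard stop). Moves straight down; it resists with about 3 N and stays where it is left
- button_c (a joint): reset button's travel, m: about 0 = tripped, popped out; 0.010 = fully in (hard stop). Moves straight down; it resists with about 3 N and stays where it is left
- screwdriver: black-handled screwdriver, 190 mm long, lying beside the box; origin under its middle. Loose, not to be disturbed
- tape_roll: roll of black tape lying flat, 84 mm across, 19 mm high, on the other side of the box; origin at the centre of its underside. Loose, not to be disturbed
- dish: white open plastic dish, 90 mm across, 22 mm high, behind the box; origin at the centre of its underside. Loose, not to be disturbed
- multimeter: black handheld meter, 150 x 74 x 40 mm, lying on its back on the bench to the right; origin at the centre of its underside. Loose, not to be disturbed
- jar: closed glass jar with a black cap, 62 mm across, 75 mm high, at the back right; origin at the centre of its underside. Loose, not to be disturbed
- mouse: black computer mouse, 108 x 60 x 31 mm, on its mat to the left; origin at the centre of its underside. Loose, not to be disturbed
- mug: white ceramic mug, 82 mm across, 92 mm high, at the back left; origin at the centre of its underside. Loose, not to be disturbed

How it is judged:
By the outcome, as a careful person would: the job done as asked, in the order asked, and still so for the second after the job is handed in, with the robot touching nothing.
It also fails if it takes over 53 s, if anything falls off the work surface, if the arm or the gripper's body presses on something with over 40 N, if the wrist force passes 120 N, or if a joint passes its speed limit or range.

## Working session

There is one attempt and no reset: what is moved stays moved. The work goes in short steps, Python scripts to look and compute and a tool call to move; the robot and the scene stay as the last step left them, time stands still between calls to the robot, and variables do not carry over. Pictures are saved under pics/ and viewed, about 8 in all and at most 12, crops included, and the job is handed in when it is done.

Besides the shell and the picture viewer there is one more tool, called after "Emit:" in YAML: its name, and indented under it one key for each argument. send_rows: Moves the arm, as the interface text tells. Shifts and turns lie within -1 to 1; 1 stands for 4 cm of shift or 5 degrees of turn. Its arguments: {"type":"object","properties":{"plan":{"type":"array"},"newtons":{"type":"number"}},"required":["plan"]}

```bash
mkdir -p pics
cat > h.py <<'E'
import numpy as np, cv2
from workcell import r
def snap(n,f):
    o=r.get_obs(); c=r.read_camera(n)
    if n=="wrist":
        M=np.eye(4); M[:3,:3]=np.array(o["tcp_rot"]); M[:3,3]=o["tool_pos"]
        W=M@np.array(c["mount"]); R=W[:3,:3].T; t=-R@W[:3,3]
    else: R=np.array(c["R"]); t=np.array(c["t"])
    np.savez("pics/"+f+".npz",im=c["image"],z=c["z_map"],k=[c["fx"],c["fy"],c["cx"],c["cy"]],R=R,t=t)
    cv2.imwrite("pics/"+f+".png",c["image"][:,:,::-1])
def pt(f,u,v):
    d=np.load("pics/"+f+".npz"); fx,fy,cx,cy=d["k"]
    w=d["z"][v-1:v+2,u-1:u+2]; z=np.median(w[w>0]) if (w>0).any() else np.nan
    return d["R"].T@(np.array([(u-cx)/fx*z,(v-cy)/fy*z,z])-d["t"])
def crop(f,u0,v0,u1,v1,s):
    im=cv2.imread("pics/"+f+".png")[v0:v1,u0:u1]
    cv2.imwrite("pics/"+f+"_c.png",cv2.resize(im,None,fx=s,fy=s,interpolation=cv2.INTER_CUBIC))
E
python3 - <<'E'
from h import *
snap("top","top0");snap("scene","sc0")
o=r.get_obs();print(o["t"],o["tool_pos"],o["tcp_rot"],o["force"],o["opening"])
E
```

```text
0.1 [ 0.18178617 -0.57170118  0.40398365] [[ 3.02980855e-01 -9.52996640e-01 -7.76401076e-05]
 [-9.52995913e-01 -3.02980722e-01  1.21279842e-03]
 [-1.17931628e-03 -2.93463997e-04 -9.99999262e-01]] [-0.06428064  0.25421125 -0.35850143] 1.000283813862238
```

View pics/top0.png

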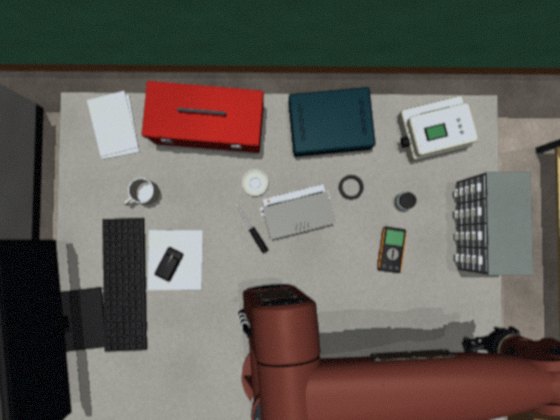

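View pics/sc0.png

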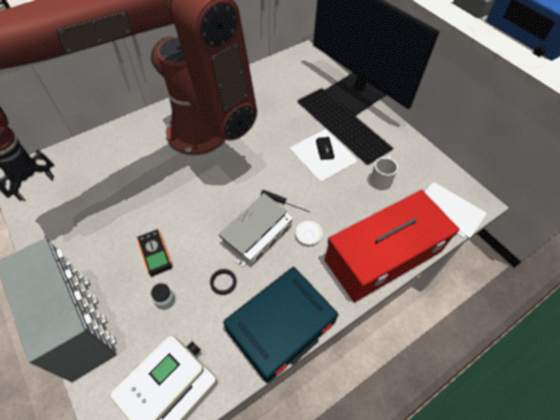

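The top view shows the box at about (297,212), with the ribs near (301,227). The dish (255,182), tape (351,187) and screwdriver (258,238) are all close to it. I'll zoom in.

Run:
```python
from h import *
crop("top0",245,170,345,245,8)
for u,v in [(295,215),(270,238),(330,225),(298,190),(325,187),(265,205),(255,182),(350,176),(301,227)]: print(u,v,pt("top0",u,v).round(4))
d=np.load("pics/top0.npz");z=d["z"];fx,fy,cx,cy=d["k"]
v,u=np.mgrid[:420,:560]
P=np.stack([(u-cx)/fx*z,(v-cy)/fy*z,z],-1)-d["t"]; P=P@d["R"]
m=((P[...,2]>.066)&(P[...,2]<.082)&(u>255)&(u<345)&(v>183)&(v<245)).astype(np.uint8)
n,l,s,c=cv2.connectedComponentsWithStats(m);i=1+s[1:,4].argmax();q=P[l==i]
print(s[i],q.mean(0),cv2.minAreaRect(q[:,:2].astype(np.float32)))
```

```text
295 215 [ 0.5281 -0.0492  0.0718]
270 238 [0.4535 0.0324 0.0042]
330 225 [ 0.498  -0.1696  0.0063]
298 190 [ 0.6162 -0.0616  0.004 ]
325 187 [ 0.627  -0.1534  0.0018]
265 205 [0.5609 0.0483 0.0612]
255 182 [0.6426 0.0841 0.0047]
350 176 [ 0.6631 -0.2363  0.016 ]
301 227 [ 0.4893 -0.0685  0.0744]
[ 263  192   72   48 2167] [ 0.52861438 -0.06038162  0.07297373] ((0.5302646160125732, -0.06037198007106781), (0.11226299405097961, 0.2140948474407196), 14.448887825012207)
```

View pics/top0_c.png

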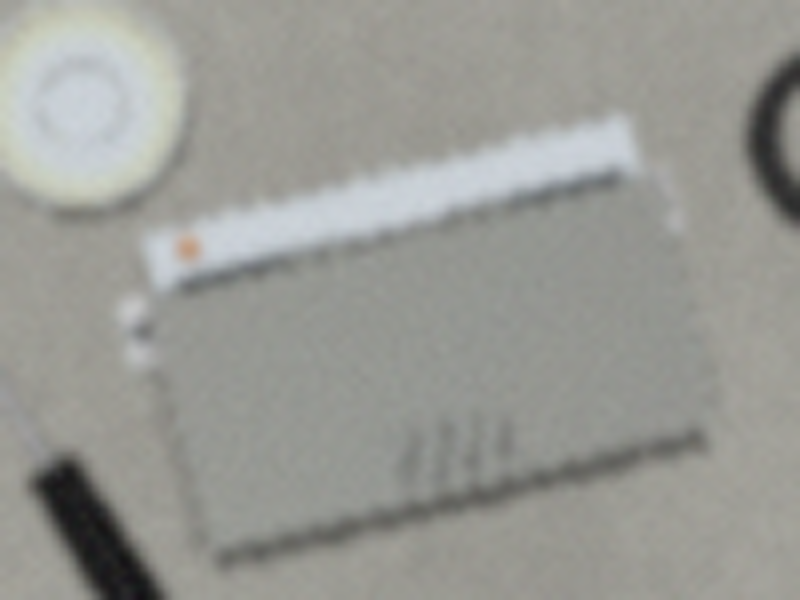

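Emit:
send_rows:
  plan:
    - {"translation":[-0.8,-0.85,0],"delta_rot":[0,0,0],"gripper":1}
    - {"translation":[-0.8,-0.85,0],"delta_rot":[0,0,0],"gripper":1}
    - {"translation":[-0.8,-0.85,0],"delta_rot":[0,0,0],"gripper":1}
    - {"translation":[-0.8,-0.85,0],"delta_rot":[0,0,0],"gripper":1}
    - {"translation":[-0.8,-0.85,0],"delta_rot":[0,0,0],"gripper":1}
    - {"translation":[-0.8,-0.85,0],"delta_rot":[0,0,0],"gripper":1}
    - {"translation":[-0.8,-0.85,0],"delta_rot":[0,0,0],"gripper":1}
    - {"translation":[-0.8,-0.85,0],"delta_rot":[0,0,0],"gripper":1}
    - {"translation":[-0.8,-0.85,0],"delta_rot":[0,0,0],"gripper":1}
    - {"translation":[-0.8,-0.85,0],"delta_rot":[0,0,0],"gripper":1}

```text
t: 1.1
tool_pos: [0.4131, -0.1529, 0.3994]
tcp_rot: [[0.293, -0.956, -0.002], [-0.956, -0.293, 0.008], [-0.008, -0.001, -1.0]]
force: [2.5, -1.6, -0.3]
opening: -0.002
```

Emit:
send_rows:
  plan:
    - {"translation":[-0.8,-0.6,0],"delta_rot":[0,0,0.3],"gripper":1}
    - {"translation":[-0.8,-0.6,0],"delta_rot":[0,0,0.3],"gripper":1}
    - {"translation":[0,0,0],"delta_rot":[0,0,0],"gripper":1}
    - {"translation":[0,0,0],"delta_rot":[0,0,0],"gripper":1}

```text
t: 1.5
tool_pos: [0.443, -0.0693, 0.3991]
tcp_rot: [[0.249, -0.969, -0.002], [-0.968, -0.249, 0.01], [-0.01, -0.0, -1.0]]
force: [-0.2, -0.4, 1.0]
opening: -0.0
```

Run:
```python
from h import *
snap("wrist","w0")
o=r.get_obs();print(o["t"],o["tool_pos"],o["tcp_rot"],o["force"])
```

```text
1.55 [ 0.4429092  -0.06960598  0.39912069] [[ 2.47875973e-01 -9.68789282e-01 -2.19754960e-03]
 [-9.68735703e-01 -2.47885393e-01  1.01965195e-02]
 [-1.04230192e-02 -3.98627415e-04 -9.99945599e-01]] [ 0.84759203  0.68579263 -0.74848702]
```

View pics/w0.png

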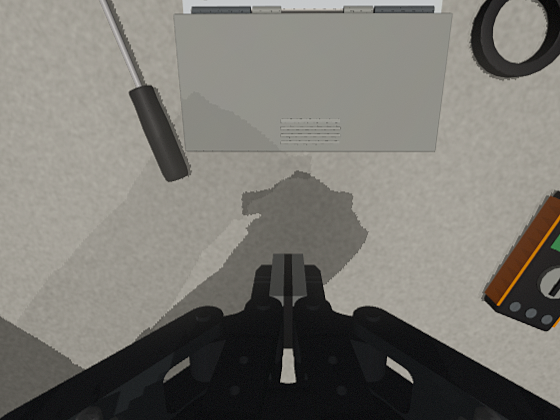

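The wrist view shows the ribs centred at (310,131). The lid's front corners are at (184,150) and (435,150), and its back edge runs from (176,14) to (450,14). No clear obstacles in the way.

Run:
```python
from h import *
for u,v in [(310,131),(187,149),(433,148),(178,17),(447,17),(310,17),(310,148),(290,262)]: print(u,v,pt("w0",u,v).round(4))
```

```text
310 131 [ 0.4932 -0.0718  0.0713]
187 149 [0.4523 0.0259 0.0711]
433 148 [ 0.5055 -0.1765  0.071 ]
178 17 [0.5507 0.0491 0.071 ]
447 17 [ 0.6014 -0.15    0.0708]
310 17 [ 0.5757 -0.0489  0.0709]
310 148 [ 0.4794 -0.0757  0.0711]
290 262 [ 0.453  -0.0658  0.237 ]
```

Emit:
send_rows:
  plan:
    - {"translation":[0.1,-0.4,0.7],"delta_rot":[0,0.12,0],"gripper":1}
    - {"translation":[0.1,-0.4,0.7],"delta_rot":[0,0,0],"gripper":1}
    - {"translation":[0.15,-0.4,0.7],"delta_rot":[0,0,0],"gripper":1}
    - {"translation":[0,0,0.7],"delta_rot":[0,0,0],"gripper":1}
    - {"translation":[0,0,0.4],"delta_rot":[0,0,0],"gripper":1}
    - {"translation":[0,0,0],"delta_rot":[0,0,0],"gripper":1}

```text
t: 2.15
tool_pos: [0.4933, -0.079, 0.2669]
tcp_rot: [[0.238, -0.971, 0.002], [-0.971, -0.238, -0.002], [0.003, -0.001, -1.0]]
force: [-0.3, -0.1, -0.4]
opening: -0.002
```

Emit:
send_rows:
  plan:
    - {"translation":[-0.2,0,0.2],"delta_rot":[0,0,0],"gripper":1}
    - {"translation":[0,0,0.15],"delta_rot":[0,0,0],"gripper":1}
    - {"translation":[0,0,0.1],"delta_rot":[0,0,0],"gripper":1}
    - {"translation":[0,0,0.05],"delta_rot":[0,0,0],"gripper":1}

```text
t: 2.55
tool_pos: [0.4914, -0.0729, 0.2481]
tcp_rot: [[0.235, -0.972, 0.004], [-0.972, -0.235, -0.004], [0.005, -0.003, -1.0]]
force: [0.1, 0.2, -0.3]
opening: 0.001
```

Emit:
send_rows:
  plan:
    - {"translation":[0,0,0.06],"delta_rot":[0,0,0],"gripper":1}
    - {"translation":[0,0,0.06],"delta_rot":[0,0,0],"gripper":1}
    - {"translation":[0,0,0.06],"delta_rot":[0,0,0],"gripper":1}

```text
t: 2.85
tool_pos: [0.4917, -0.073, 0.2419]
tcp_rot: [[0.235, -0.972, 0.006], [-0.972, -0.235, -0.005], [0.006, -0.004, -1.0]]
force: [-3.4, 0.3, 4.7]
opening: 0.002
```

Emit:
send_rows:
  plan:
    - {"translation":[0,0,0.07],"delta_rot":[0,0,0],"gripper":1}
    - {"translation":[0,0,0.07],"delta_rot":[0,0,0],"gripper":1}

```text
t: 3.05
tool_pos: [0.4919, -0.073, 0.2392]
tcp_rot: [[0.236, -0.972, 0.006], [-0.972, -0.236, -0.006], [0.007, -0.005, -1.0]]
force: [-18.6, 5.5, 44.4]
opening: -0.001
```

Emit:
send_rows:
  plan:
    - {"translation":[0,0.1,-0.5],"delta_rot":[0,0,0],"gripper":1}
    - {"translation":[0,0.6,-0.9],"delta_rot":[0,0,0],"gripper":1}
    - {"translation":[0,0.9,-0.8],"delta_rot":[0,0,0],"gripper":1}
    - {"translation":[0,0.9,-0.8],"delta_rot":[0,0,0],"gripper":1}
    - {"translation":[0,0,-0.8],"delta_rot":[0,0,0],"gripper":1}
    - {"translation":[0,0,-0.5],"delta_rot":[0,0,0],"gripper":1}
    - {"translation":[0,0,0],"delta_rot":[0,0,0],"gripper":1}
    - {"translation":[0,0,0],"delta_rot":[0,0,0],"gripper":1}
    - {"translation":[0,0,0],"delta_rot":[0,0,0],"gripper":1}
    - {"translation":[0,0,0],"delta_rot":[0,0,0],"gripper":1}

```text
t: 4.05
tool_pos: [0.3901, -0.0959, 0.4151]
tcp_rot: [[0.237, -0.972, 0.01], [-0.972, -0.237, -0.008], [0.01, -0.008, -1.0]]
force: [0.3, -0.5, -0.0]
opening: -0.001
```

Emit:
send_rows:
  plan:
    - {"translation":[0,0,0],"delta_rot":[0,0,0],"gripper":1}
    - {"translation":[0,0,0],"delta_rot":[0,0,0],"gripper":1}
    - {"translation":[0,0,0],"delta_rot":[0,0,0],"gripper":1}
    - {"translation":[0,0,0],"delta_rot":[0,0,0],"gripper":1}
    - {"translation":[0,0,0],"delta_rot":[0,0,0],"gripper":1}
    - {"translation":[0,0,0],"delta_rot":[0,0,0],"gripper":1}
    - {"translation":[0,0,0],"delta_rot":[0,0,0],"gripper":1}

```text
t: 4.75
tool_pos: [0.3901, -0.0956, 0.4124]
tcp_rot: [[0.237, -0.971, 0.006], [-0.971, -0.237, -0.005], [0.007, -0.005, -1.0]]
force: [1.1, 0.2, 0.3]
opening: 0.005
```

Run:
```python
from h import *
snap("wrist","w1")
o=r.get_obs();print(o["t"],o["tool_pos"],o["tcp_rot"],o["force"])
```

```text
4.8 [ 0.390134   -0.09559798  0.41239927] [[ 0.23729482 -0.97141792  0.00619679]
 [-0.97141447 -0.23732843 -0.00539927]
 [ 0.00671562 -0.00473843 -0.99996622]] [-1.08139354 -0.35726366 -0.3938928 ]
```

View pics/w1.png

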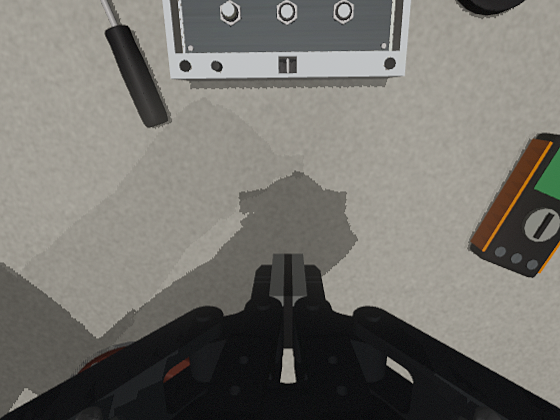

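The lid is open. The left button, at (230,9), stands out of its collar, while the middle (287,11) and right (344,10) ones are in. The latch slot is at (288,65).

Run:
```python
from h import *
crop("w1",200,0,380,30,4)
for u,v in [(229,6),(229,9),(231,12),(232,15),(287,10),(287,12),(344,10),(344,12),(288,57),(180,30)]: print(u,v,pt("w1",u,v).round(4))
```

```text
229 6 [ 0.5245 -0.0136  0.0506]
229 9 [ 0.5223 -0.014   0.0502]
231 12 [ 0.5204 -0.0162  0.051 ]
232 15 [ 0.5189 -0.0168  0.0475]
287 10 [ 0.5353 -0.0615  0.0406]
287 12 [ 0.5338 -0.0619  0.0406]
344 10 [ 0.5471 -0.1099  0.041 ]
344 12 [ 0.5457 -0.1104  0.0408]
288 57 [ 0.4974 -0.0716  0.0526]
180 30 [0.4978 0.0286 0.0351]
```

View pics/w1_c.png

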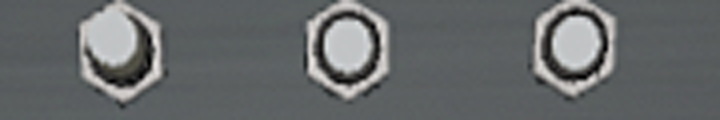

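Emit:
send_rows:
  plan:
    - {"translation":[0,0,0],"delta_rot":[1,0,0],"gripper":1}
    - {"translation":[0,0,0],"delta_rot":[1,0,0],"gripper":1}
    - {"translation":[-0.25,-0.46,0.9],"delta_rot":[0,0,0],"gripper":1}
    - {"translation":[-0.25,-0.46,0.9],"delta_rot":[0,0,0],"gripper":1}
    - {"translation":[-0.25,-0.46,0.9],"delta_rot":[0,0,0],"gripper":1}
    - {"translation":[-0.25,-0.46,0.9],"delta_rot":[0,0,0],"gripper":1}
    - {"translation":[-0.25,-0.46,0.5],"delta_rot":[0,0,0],"gripper":1}
    - {"translation":[0,0,0],"delta_rot":[0,0,0],"gripper":1}

```text
t: 5.6
tool_pos: [0.4997, -0.018, 0.2652]
tcp_rot: [[0.234, -0.954, 0.187], [-0.972, -0.232, 0.033], [0.012, -0.19, -0.982]]
force: [1.3, 0.8, -0.3]
opening: -0.0
```

Run:
```python
from h import *
o=r.get_obs();R=np.array(o["tcp_rot"]);p=np.array(o["tool_pos"]);tip=p+.173*R[:,2]
print(tip,R,R.T@(np.array([.5271,-.0118,.055])-tip)/.04)
```

```text
[ 0.53213366 -0.01237249  0.09530663] [[ 0.23382484 -0.95406949  0.18728949]
 [-0.97219951 -0.23188614  0.03251064]
 [ 0.01241243 -0.18968454 -0.98176663]] [-0.05584674  0.30788135  0.96618923]
```

Emit:
send_rows:
  plan:
    - {"translation":[-0.03,0.15,0.35],"delta_rot":[0,0,0],"gripper":1}
    - {"translation":[-0.03,0.1,0.3],"delta_rot":[0,0,0],"gripper":1}
    - {"translation":[0,0.03,0.15],"delta_rot":[0,0,0],"gripper":1}
    - {"translation":[0,0.02,0.1],"delta_rot":[0,0,0],"gripper":1}
    - {"translation":[0,0.02,0.1],"delta_rot":[0,0,0],"gripper":1}

```text
t: 6.1
tool_pos: [0.4944, -0.0181, 0.2236]
tcp_rot: [[0.234, -0.954, 0.189], [-0.972, -0.232, 0.031], [0.014, -0.191, -0.982]]
force: [-0.4, -0.3, -0.2]
opening: 0.001
```

Run:
```python
from h import *
snap("wrist","w2")
o=r.get_obs();R=np.array(o["tcp_rot"]);p=np.array(o["tool_pos"]);tip=p+.173*R[:,2]
print(tip,o["force"],R.T@(np.array([.5271,-.0118,.045])-tip)/.04)
```

```text
[ 0.52694643 -0.01260538  0.05331344] [ 1.33107493 -0.09279927  1.4263512 ] [-0.02151717  0.03128519  0.20536347]
```

View pics/w2.png

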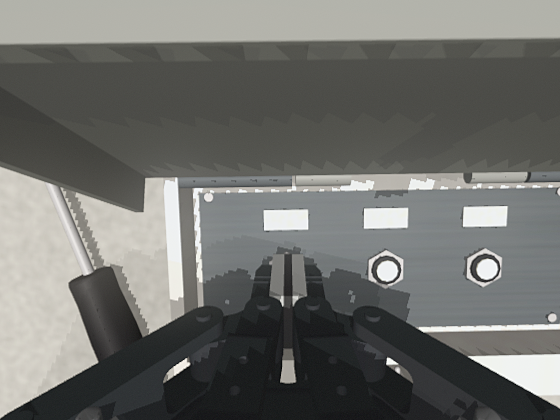

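The tip, at column 288, lines up with where the left button should be (the others are at 386 and 485). I'll press down gently.

Emit:
send_rows:
  plan:
    - {"translation":[-0.01,0.012,0.06],"delta_rot":[0,0,0],"gripper":1}
    - {"translation":[-0.01,0.012,0.06],"delta_rot":[0,0,0],"gripper":1}
    - {"translation":[0,0.012,0.06],"delta_rot":[0,0,0],"gripper":1}

```text
t: 6.45
tool_pos: [0.4946, -0.0179, 0.2172]
tcp_rot: [[0.233, -0.954, 0.191], [-0.972, -0.232, 0.03], [0.015, -0.192, -0.981]]
force: [-2.5, 1.2, 3.8]
opening: 0.002
```

Contact at about 4 N, which is the expected button resistance. I'll continue.

Emit:
send_rows:
  plan:
    - {"translation":[0,0.012,0.05],"delta_rot":[0,0,0],"gripper":1}
    - {"translation":[0,0.012,0.05],"delta_rot":[0,0,0],"gripper":1}

```text
t: 6.65
tool_pos: [0.4946, -0.018, 0.2131]
tcp_rot: [[0.234, -0.953, 0.191], [-0.972, -0.232, 0.031], [0.015, -0.193, -0.981]]
force: [-4.4, 0.8, 12.4]
opening: 0.004
```

Emit:
send_rows:
  plan:
    - {"translation":[0,0.006,0.03],"delta_rot":[0,0,0],"gripper":1}

```text
t: 6.75
tool_pos: [0.4947, -0.018, 0.2127]
tcp_rot: [[0.234, -0.953, 0.191], [-0.972, -0.232, 0.03], [0.015, -0.193, -0.981]]
force: [-11.1, 0.7, 21.2]
opening: -0.0
```

Hard stop reached. I'll lift, back off and check.

Emit:
send_rows:
  plan:
    - {"translation":[0,-0.1,-0.5],"delta_rot":[0,0,0],"gripper":1}
    - {"translation":[0,0,-1],"delta_rot":[0,0,0],"gripper":1}
    - {"translation":[0,0.4,-1],"delta_rot":[0,0,0],"gripper":1}
    - {"translation":[0.4,0.4,-1],"delta_rot":[0,0,0],"gripper":1}
    - {"translation":[0.4,0,-1],"delta_rot":[0,0,0],"gripper":1}
    - {"translation":[0.2,0,0],"delta_rot":[0,0,0],"gripper":1}
    - {"translation":[0,0,0],"delta_rot":[0,0,0],"gripper":1}

```text
t: 7.45
tool_pos: [0.4407, -0.0698, 0.3885]
tcp_rot: [[0.235, -0.953, 0.19], [-0.972, -0.234, 0.03], [0.016, -0.192, -0.981]]
force: [-0.2, 1.3, -0.4]
opening: 0.002
```

Run:
```python
from h import *
snap("wrist","w3")
o=r.get_obs();R=np.array(o["tcp_rot"]);p=np.array(o["tool_pos"]);tip=p+.173*R[:,2]
print(o["t"],p,tip,o["force"])
```

```text
7.5 [ 0.44072263 -0.06940492  0.38867975] [ 0.47366368 -0.06416459  0.21892573] [-0.25701791 -0.20624462  0.92656741]
```

View pics/w3.png

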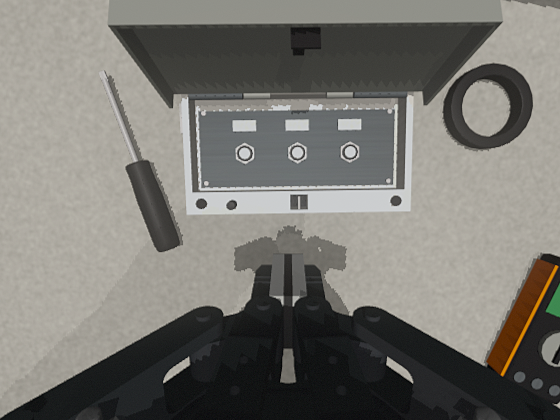

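Run:
```python
from h import *
for u,v in [(245,152),(298,152),(350,152),(112,24),(305,24),(498,23),(305,10)]: print(u,v,pt("w3",u,v).round(4))
```

```text
245 152 [ 0.5232 -0.0134  0.0401]
298 152 [ 0.535  -0.062   0.0412]
350 152 [ 0.5467 -0.11    0.0405]
112 24 [0.5713 0.0559 0.1744]
305 24 [ 0.5965 -0.0448  0.1738]
498 23 [ 0.6232 -0.1479  0.1725]
305 10 [ 0.6042 -0.043   0.1721]
```

All three button tops now read z ≈ 0.040, so the reset is in. The lid's free edge is at z ≈ 0.174, x ≈ 0.60. Next I'll level the tool and go over behind the lid.

Emit:
send_rows:
  plan:
    - {"translation":[0,0,-0.2],"delta_rot":[-1,0,0],"gripper":1}
    - {"translation":[0,0,-0.2],"delta_rot":[-1,0,0],"gripper":1}
    - {"translation":[0,0,0],"delta_rot":[-0.2,0.15,0],"gripper":1}
    - {"translation":[0.05,-0.85,0],"delta_rot":[0,0,0],"gripper":1}
    - {"translation":[0.05,-0.85,0],"delta_rot":[0,0,0],"gripper":1}
    - {"translation":[0.05,-0.85,0],"delta_rot":[0,0,0],"gripper":1}
    - {"translation":[0.05,-0.85,0],"delta_rot":[0,0,0],"gripper":1}
    - {"translation":[0.05,-0.85,0],"delta_rot":[0,0,0],"gripper":1}
    - {"translation":[0.05,-0.85,0],"delta_rot":[0,0,0],"gripper":1}
    - {"translation":[0,0,0],"delta_rot":[0,0,0],"gripper":1}

```text
t: 8.5
tool_pos: [0.6468, -0.0243, 0.3862]
tcp_rot: [[0.24, -0.971, -0.003], [-0.97, -0.24, -0.023], [0.021, 0.009, -1.0]]
force: [-0.9, 0.6, -0.2]
opening: 0.002
```

```bash
cat > s.py <<'E'
from h import *
o=r.get_obs();R=np.array(o["tcp_rot"]);p=np.array(o["tool_pos"]);tip=p+.173*R[:,2]
a=np.radians(14.4);d=tip-[.581,-.0486,0]
print(o["t"],tip,o["force"],"s,l,z",(d[0]*np.cos(a)+d[1]*np.sin(a)).round(4),(-d[0]*np.sin(a)+d[1]*np.cos(a)).round(4),tip[2].round(4));print(R)
E
python3 s.py
```

```text
8.5 [ 0.64621249 -0.0282676   0.21325529] [-0.94845789  0.55055953 -0.18195894] s,l,z 0.0682 0.0035 0.2133
[[ 0.24041323 -0.97066514 -0.00326678]
 [-0.97043822 -0.24028066 -0.02269082]
 [ 0.02124024  0.00862538 -0.99973719]]
```

Emit:
send_rows:
  plan:
    - {"translation":[0,0,0.6],"delta_rot":[0,-0.24,0],"gripper":1}
    - {"translation":[0,0,0.6],"delta_rot":[0,0,0],"gripper":1}
    - {"translation":[0,0,0.4],"delta_rot":[0,0,0],"gripper":1}
    - {"translation":[0,-0.0,0],"delta_rot":[0,0,0],"gripper":1}

```text
t: 8.9
tool_pos: [0.6456, -0.0218, 0.3148]
tcp_rot: [[0.244, -0.97, -0.01], [-0.97, -0.244, 0.001], [-0.004, 0.009, -1.0]]
force: [-0.1, -0.2, 0.1]
opening: -0.002
```

```bash
python3 s.py
```

```text
8.9 [ 0.64391469 -0.02159932  0.14177169] [-0.06476669 -0.16296528  0.13114971] s,l,z 0.0677 0.0105 0.1418
[[ 0.24377109 -0.969786   -0.00952758]
 [-0.96982638 -0.24379346  0.00124389]
 [-0.00352907  0.00893687 -0.99995384]]
```

Emit:
send_rows:
  plan:
    - {"translation":[0.08,0.25,-0.05],"delta_rot":[0,0,0],"gripper":1}
    - {"translation":[0.08,0.25,-0.05],"delta_rot":[0,0,0],"gripper":1}
    - {"translation":[0.08,0.25,-0.05],"delta_rot":[0,0,0],"gripper":1}
    - {"translation":[0.02,0.25,-0.05],"delta_rot":[0,0,0],"gripper":1}
    - {"translation":[0,0.25,0],"delta_rot":[0,0,0],"gripper":1}

```text
t: 9.4
tool_pos: [0.5968, -0.0437, 0.3251]
tcp_rot: [[0.246, -0.969, -0.005], [-0.969, -0.246, 0.002], [-0.003, 0.004, -1.0]]
force: [1.3, -0.2, -0.9]
opening: -0.001
```

```bash
python3 s.py
```

```text
9.4 [ 0.59590052 -0.04332787  0.1521396 ] [ 1.30473449 -0.16095567 -0.89016925] s,l,z 0.0157 0.0014 0.1521
[[ 0.24565749 -0.969344   -0.00496064]
 [-0.96935049 -0.24567102  0.00232143]
 [-0.00346895  0.00423832 -0.999985  ]]
```

Light contact at about 1.3 N. I'll keep swinging the lid over.

Emit:
send_rows:
  plan:
    - {"translation":[0,0.3,0],"delta_rot":[0,0,0],"gripper":1}
    - {"translation":[0,0.3,0],"delta_rot":[0,0,0],"gripper":1}
    - {"translation":[0,0.3,0.05],"delta_rot":[0,0,0],"gripper":1}
    - {"translation":[0,0.3,0.05],"delta_rot":[0,0,0],"gripper":1}

```text
t: 9.8
tool_pos: [0.5478, -0.0568, 0.3255]
tcp_rot: [[0.245, -0.969, 0.005], [-0.969, -0.245, 0.001], [0.0, -0.005, -1.0]]
force: [0.6, 0.3, 0.1]
opening: 0.002
```

```bash
python3 s.py
```

```text
9.8 [ 0.54865881 -0.05657915  0.15249109] [0.63707443 0.32870419 0.09127201] s,l,z -0.0333 0.0003 0.1525
[[ 2.45292454e-01 -9.69437563e-01  4.73532956e-03]
 [-9.69449119e-01 -2.45290208e-01  1.05837760e-03]
 [ 1.35498972e-04 -4.85027311e-03 -9.99988228e-01]]
```

Emit:
send_rows:
  plan:
    - {"translation":[0,0.27,0.15],"delta_rot":[0,0,0],"gripper":1}
    - {"translation":[0,0.26,0.2],"delta_rot":[0,0,0],"gripper":1}
    - {"translation":[0,0.25,0.22],"delta_rot":[0,0,0],"gripper":1}
    - {"translation":[0,0.22,0.25],"delta_rot":[0,0,0],"gripper":1}
    - {"translation":[0,0.15,0.27],"delta_rot":[0,0,0],"gripper":1}

```text
t: 10.3
tool_pos: [0.5012, -0.0696, 0.2871]
tcp_rot: [[0.244, -0.969, 0.02], [-0.97, -0.244, -0.002], [0.007, -0.019, -1.0]]
force: [1.4, 1.2, 0.3]
opening: 0.001
```

```bash
python3 s.py
```

```text
10.3 [ 0.50461427 -0.07002981  0.11414427] [1.43861635 1.22669062 0.33421556] s,l,z -0.0793 -0.0018 0.1141
[[ 0.24440685 -0.96946998  0.01983031]
 [-0.96964674 -0.24449903 -0.00232771]
 [ 0.00710514 -0.01865949 -0.99980065]]
```

Emit:
send_rows:
  plan:
    - {"translation":[0,0.06,0.25],"delta_rot":[-0.1,0,0],"gripper":1}
    - {"translation":[0,0.04,0.25],"delta_rot":[-0.1,0,0],"gripper":1}
    - {"translation":[0,0.02,0.2],"delta_rot":[0,0,0],"gripper":1}
    - {"translation":[0,0,0.15],"delta_rot":[0,0,0],"gripper":1}

```text
t: 10.7
tool_pos: [0.4959, -0.0716, 0.2528]
tcp_rot: [[0.243, -0.97, 0.005], [-0.97, -0.243, -0.009], [0.009, -0.003, -1.0]]
force: [-1.8, 0.7, 1.8]
opening: 0.0
```

```bash
python3 s.py
```

```text
10.7 [ 0.49674295 -0.07307504  0.07981934] [-1.7851985   0.67833693  1.83297034] s,l,z -0.0877 -0.0028 0.0798
[[ 0.2433378  -0.96992921  0.00490334]
 [-0.96989538 -0.24337244 -0.00853256]
 [ 0.00946932 -0.00267943 -0.99995158]]
```

Emit:
send_rows:
  plan:
    - {"translation":[0,0,0.07],"delta_rot":[0,0,0],"gripper":1}
    - {"translation":[0,0,0.07],"delta_rot":[0,0,0],"gripper":1}
    - {"translation":[0,0,0.07],"delta_rot":[0,0,0],"gripper":1}
    - {"translation":[0,0,0.06],"delta_rot":[0,0,0],"gripper":1}

```text
t: 11.1
tool_pos: [0.496, -0.0717, 0.2411]
tcp_rot: [[0.244, -0.97, 0.003], [-0.97, -0.244, -0.009], [0.009, -0.001, -1.0]]
force: [-3.0, -0.1, 4.8]
opening: 0.003
```

Emit:
send_rows:
  plan:
    - {"translation":[0,0,0.04],"delta_rot":[0,0,0],"gripper":1}

```text
t: 11.2
tool_pos: [0.496, -0.0717, 0.2399]
tcp_rot: [[0.244, -0.97, 0.003], [-0.97, -0.244, -0.009], [0.01, -0.001, -1.0]]
force: [-9.6, 1.9, 20.4]
opening: 0.0
```

Emit:
send_rows:
  plan:
    - {"translation":[0,0,0.025],"delta_rot":[0,0,0],"gripper":1}

```text
t: 11.3
tool_pos: [0.496, -0.0717, 0.24]
tcp_rot: [[0.244, -0.97, 0.003], [-0.97, -0.244, -0.009], [0.01, -0.001, -1.0]]
force: [-8.5, 2.7, 16.7]
opening: 0.004
```

The lid is on its stops (about 17–20 N, no further travel). I'll let go and back off.

Emit:
send_rows:
  plan:
    - {"translation":[0,0,-0.15],"delta_rot":[0,0,0],"gripper":1}
    - {"translation":[0,0,-0.3],"delta_rot":[0,0,0],"gripper":1}
    - {"translation":[0,0.3,-0.8],"delta_rot":[0,0,0],"gripper":1}
    - {"translation":[0,0.6,-0.9],"delta_rot":[0,0,0],"gripper":1}
    - {"translation":[0,0.6,-0.9],"delta_rot":[0,0,0],"gripper":1}
    - {"translation":[0,0,-0.8],"delta_rot":[0,0,0],"gripper":1}
    - {"translation":[0,0,0],"delta_rot":[0,0,0],"gripper":1}
    - {"translation":[0,0,0],"delta_rot":[0,0,0],"gripper":1}
    - {"translation":[0,0,0],"delta_rot":[0,0,0],"gripper":1}
    - {"translation":[0,0,0],"delta_rot":[0,0,0],"gripper":1}

```text
t: 12.3
tool_pos: [0.4354, -0.0847, 0.4021]
tcp_rot: [[0.245, -0.97, 0.008], [-0.97, -0.245, -0.01], [0.012, -0.006, -1.0]]
force: [0.6, 0.0, -0.6]
opening: -0.001
```

Emit:
send_rows:
  plan:
    - {"translation":[0,0,0],"delta_rot":[0,0,0],"gripper":1}
    - {"translation":[0,0,0],"delta_rot":[0,0,0],"gripper":1}
    - {"translation":[0,0,0],"delta_rot":[0,0,0],"gripper":1}
    - {"translation":[0,0,0],"delta_rot":[0,0,0],"gripper":1}
    - {"translation":[0,0,0],"delta_rot":[0,0,0],"gripper":1}
    - {"translation":[0,0,0],"delta_rot":[0,0,0],"gripper":1}
    - {"translation":[0,0,0],"delta_rot":[0,0,0],"gripper":1}
    - {"translation":[0,0,0],"delta_rot":[0,0,0],"gripper":1}

```text
t: 13.1
tool_pos: [0.4353, -0.0843, 0.3991]
tcp_rot: [[0.245, -0.969, 0.004], [-0.969, -0.245, -0.007], [0.008, -0.002, -1.0]]
force: [-0.2, -1.2, 0.0]
opening: -0.0
```

```bash
python3 s.py
python3 - <<'E'
from h import *
snap("wrist","w4")
for u,v in [(288,20),(288,60),(288,76),(200,50),(380,50)]: print(u,v,pt("w4",u,v).round(4))
E
```

```text
13.1 [ 0.43596656 -0.08560187  0.22613456] [-0.1619918  -1.16222051  0.02013247] s,l,z -0.1497 0.0002 0.2261
[[ 0.24539994 -0.96941461  0.0037655 ]
 [-0.96938789 -0.24542202 -0.00742599]
 [ 0.008123   -0.0018279  -0.99996534]]
288 20 [ 0.5638 -0.0543  0.0713]
288 60 [ 0.5363 -0.0613  0.0712]
288 76 [ 0.5248 -0.0642  0.0713]
200 50 [0.5264 0.0074 0.0709]
380 50 [ 0.5613 -0.1297  0.0705]
```

View pics/w4.png

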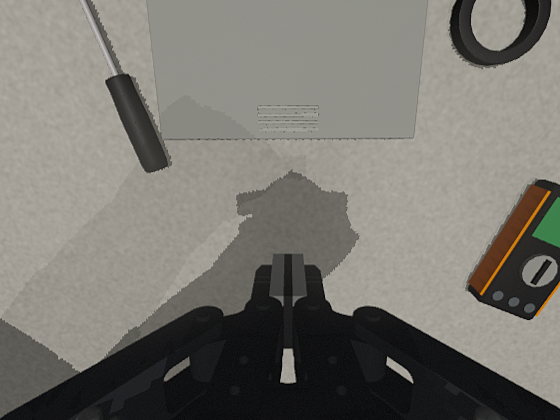

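The lid lies flat at z ≈ 0.071, the same as at the start, and has stayed shut for about 1.8 s. Handing in.

```bash
python3 -c "from workcell import r; print(r.finish_job())"
```

```text
the job is handed in; nothing more can be done
None
```

The breaker is reset and the lid is shut and latched. I handed the job in at about 13 s of the 53 s allowed.

- **Opening:** I pressed the lid's front edge to its stops with closed fingertips and let go, and it popped fully open. That press peaked at about 44 N at the fingertips before I backed off, much more than the 5 N or so needed. It is under the 120 N wrist limit. The later presses were gentler.
- **Reset:** The left button was the one that had tripped. I pressed it to its hard stop at about 21 N. Afterwards all three button tops read 40–41 mm high, so all three were in.
- **Closing:** I pushed the lid over from behind with about 1–2 N and pressed it to its stops at about 20 N.

**Last checks:** About 1.8 s after I let go, the lid's face was level at 71 mm, the same as before opening. The gripper was well clear and touching nothing. The screwdriver, tape roll and multimeter looked undisturbed in the last wrist picture. I did not image the dish, jar, mouse and mug again, but the arm never went near them. No check failed or disagreed.

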